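# Sweep the cupping votes into the counting slot

## Task

At the coffee cupping table, push the three yellow wooden voting tokens across the vote tray and through its narrow gate, one after another, so that each drops into the counting slot behind it. Only push them with the fingertips, sliding on the tray floor: pinch, lift or carry nothing. The blue bottle cap is not a vote: it may be nudged but stays in the sweeping area of the tray, and the bowls, bottle and jar on the table are left alone.

Things in the scene. Friction and masses are not known exactly. Their poses are not given: they have to be found in the camera images.
- tray: fixed wooden vote tray, 349 x 252 mm, place and yaw vary. Origin on the table under it; x points from the sweeping area to gate and slot, z up. White sweeping floor (6 mm thick) at z 70 mm, x -155 mm (rear wall) to 88 mm (sharp drop to the slot), y -118 to 118 mm. All its walls end at z 82 mm, 12 mm above that floor
- gate (a point): middle of the gate at floor level, x 85, y 0, z 70 mm in the tray's frame, same axes. From x -13 to 82 mm two guide walls close in at 45 degrees, from y +-118 to y +-23 mm, leaving a gate 46 mm wide from x 82 to 88 mm: room for one token. A token drops by itself once its centre is a few mm beyond x 88 mm
- slot (a point): centre of the slot's grey bottom. The slot is an open-topped pit behind the gate, open x 88 to 178 mm, 60 mm wide, its bottom 8 mm above the table, 62 mm below the sweeping floor; below the floor's edge it runs back under the floor to x 0, so a token may come to lie partly under there
- token1: round yellow-painted wooden voting token with a dark disc on its top, 36 mm diameter, 10 mm thick, 14 g, lying flat and loose on the white tray floor at the start. Origin: centre of its underside, z up. The three tokens are alike
- token1_center (a point): the centre of token1 (5 mm above its underside)
- token2: round yellow-painted wooden voting token with a dark disc on its top, 36 mm diameter, 10 mm thick, 14 g, lying flat and loose on the white tray floor at the start. Origin: centre of its underside, z up. The three tokens are alike
- token2_center (a point): the centre of token2 (5 mm above its underside)
- token3: round yellow-painted wooden voting token with a dark disc on its top, 36 mm diameter, 10 mm thick, 14 g, lying flat and loose on the white tray floor at the start. Origin: centre of its underside, z up. The three tokens are alike
- token3_center (a point): the centre of token3 (5 mm above its underside)
- cap: blue plastic bottle cap, ribbed, 30 mm diameter, 16 mm high, 12 g, loose on the tray floor among the tokens (not a vote); one token always starts nearer the gate than it. Origin: centre of its underside
- cap_center (a point): the centre of the cap (8 mm above its underside)
- bowl1: white ceramic cupping bowl, 100 mm across the rim, 70 mm high, bystander beside the tray; origin centre of its underside
- bowl2: white ceramic cupping bowl, 100 mm across the rim, 70 mm high, bystander beside the tray; origin centre of its underside
- bottle: clear water bottle, 64 mm diameter, 200 mm high, bystander; origin centre of its underside
- jar: amber sample jar with steel lid, 72 mm diameter, 90 mm high, bystander; origin centre of its underside
Mind the look-alikes: they are no part of the job. What is shaped like the token2 but red is not meant. Leave any green look-alike of the token3 alone.

How it is judged:
By the outcome, as a careful person would: the job done as asked, in the order asked, and still so for the second after the job is handed in, with the robot touching nothing.
It also fails if it takes over 67 s, if anything falls off the work surface, if the arm or the gripper's body presses on something with over 40 N, if the wrist force passes 120 N, or if a joint passes its speed limit or range.

## Robot

A 6-joint arm with a two-finger parallel gripper is mounted at the origin on the work surface. World frame = base frame: x ahead of the robot, y to its left, z up, the work surface at z = 0. Lengths are in m, angles in rad, forces in N, time in s.
With the tool pointing down it reaches from about 0.35 to 0.85 m from the base axis. Payload 8.1 kg.
Tool frame: the origin (TCP) lies at the centre of the arm's flange, where the gripper is bolted on; the fingertips stand 186 mm ahead of it and the grasp point (between the pads) lies 167 mm ahead of it; z points along the fingers, y is the direction in which the jaws open and shut (so a half turn about z gives the same grasp; the last joint's range is limited). The gripper opens to 93 mm and grips with 3 to 60 N. Pads are 15 mm wide; open, the fingers measure 128 mm over their backs; the gripper's body (75 mm by 188 mm) begins 65 mm behind the grasp point.
Start: joints at [-1.283, 0.13, 1.488, -0, 1.523, -0.085], TCP at [0.219, -0.559, 0.405] pointing down, gripper open.
Joint ranges: [-2.96, 2.96], [-0.89, 2.26], [0.02, 2.5], [-1.34, 4.48], [0, 2.73], [-2.66, 2.66]. Speed limits (rad/s): [2.39, 2.39, 2.79, 3.14, 3.14, 3.14].

## Interface

Orientations are given as a rotation vector (axis times angle).
In Python, from plant import robot, viewer, order gives the robot as it stands.
- The arm moves only by the tool apply_moves, never from a script. Its argument "deltas" is a list of rows, each a list of 3 entries, a list of its own where there are three numbers: the finger opening in mm, from 0 to 93, then the shift along the tool's x, y, z in mm, then the turn about the tool's z in rad. In form: [[grip, [dx, dy, dz], yaw], ...]. A call has 1 to 5 rows; each row shifts and turns the commanded pose from where the row before left it, along the tool's axes as they then stand; what a row does not reach is not made up. A row lasts 1/8 s, in which the tool goes at most 62.5 mm and 10.7 degrees, less where a joint would pass 70% of its speed; a pose out of reach is approached as far as the arm can. A call is refused whole if a number of a shift passes 62.5 or a number of a turn 0.188, either way. A call with a gripper value outside its range is refused whole. The fingers move at their own pace and stop on an object; "grip_force" is the grip in N (left out, the last holds). Time passes only in rows, so rows that do not move let the fingers close. It gives the time, the measured TCP pose, the force and the opening at its end, in the units of the state.
- robot.read_state(): the state, without advancing time (a new reading comes with each control period).
- viewer.read_camera(name): name is "scene" or "top" or "wrist"; returns the picture (384x512x3 uint8, blue, green, red); there is no depth.
- viewer.get_calibration(name): a dict with "fx", "fy", "cx", "cy" (pixels), "R" (3x3) and "t" (3): a world point X has camera coordinates R X + t. Camera axes: x right, y down, z forward; pixel columns grow to the right and rows downward; lengths in m; the calibration is good to about 2 mm. A picture is of the moment at which its call begins: read the wrist's pose just before it. get_calibration takes no time and is no camera call; for the wrist camera it gives the pose at the moment of the call.
- order.close_job(): hands the job in, once; it reports no verdict.
The state is a dict: "t": time; "q": joint angles; "dq": joint speeds; "joint_torque": joint torques, N m; "tool_pos": TCP position; "orientation": TCP orientation; "force": force on the tool from outside, world axes, zero at the start; "wrist_torque": the same for the moment, N m; "opening": finger opening in m.
Only numpy, scipy, OpenCV 4.12 (cv2) and the standard library are available. Lean on these libraries where they do the work, as an engineer would, in place of code of your own. Each camera call takes 0.05 s, during which the arm holds its last target. There are 200 camera calls.

## Working session

There is one attempt and no reset: what is moved stays moved. The work goes in short steps, Python scripts to look and compute and a tool call to move; the robot and the scene stay as the last step left them, time stands still between calls to the robot, and variables do not carry over. Pictures are saved under pics/ and viewed, about 8 in all and at most 12, crops included, and the job is handed in when it is done.

Besides the shell and the picture viewer there is one more tool, called after ">>>" by a JSON object that holds its "op" and its "data", one argument or row to a line. apply_moves: Moves the arm, as the interface text tells. Its arguments: {"type":"object","properties":{"deltas":{"type":"array"},"grip_force":{"type":"number"}},"required":["deltas"]}

```bash
mkdir -p pics
python3 - <<'E'
from plant import robot, viewer
import cv2
print(robot.read_state())
for n in ("top","scene"):
    im=viewer.read_camera(n); cv2.imwrite(f"pics/{n}0.png",im)
    c=viewer.get_calibration(n); print(n,c)
a=cv2.imread("pics/top0.png"); b=cv2.imread("pics/scene0.png")
cv2.imwrite("pics/top0b.png",cv2.resize(a,(800,600),interpolation=cv2.INTER_CUBIC))
E
```

```text
{'t': 0.0, 'q': array([-1.28338057e+00,  1.31149403e-01,  1.48926075e+00,  2.44965465e-05,
        1.52297841e+00, -8.54083083e-02]), 'dq': array([-0.00119312, -0.00070621,  0.00144961,  0.00019985, -0.00013888,
        0.0004383 ]), 'joint_torque': array([ 2.08806217e-03, -5.59853625e+01, -4.91752732e+01,  7.70038459e-02,
        3.56747839e-02, -1.77920301e-04]), 'tool_pos': array([ 0.21850575, -0.55856046,  0.40370434]), 'orientation': array([-3.08540835e+00, -5.81911383e-01,  2.46070200e-04]), 'force': array([-0.70601455, -0.4315978 ,  0.398987  ]), 'wrist_torque': array([-0.01434667,  0.00308913,  0.02134742]), 'opening': 0.09311984084997914}
top {'fx': 374.0238595165219, 'fy': 374.0238595165219, 'cx': 252.15241801348395, 'cy': 187.84547391376785, 'R': array([[ 0.01929675, -0.99977193, -0.00915048],
       [-0.9941771 , -0.01821669, -0.10620758],
       [ 0.10601666,  0.01114666, -0.99430188]]), 't': array([-0.01336329,  0.59001773,  0.9534514 ])}
scene {'fx': 481.37573822825937, 'fy': 481.37573822825937, 'cx': 251.7341112776051, 'cy': 196.32879250613564, 'R': array([[ 0.8886587 ,  0.45850295, -0.00779495],
       [ 0.25680287, -0.5116679 , -0.81990746],
       [-0.37991841,  0.72661613, -0.57244301]]), 't': array([-0.53143628, -0.07065598,  1.8744862 ])}
```

View pics/top0b.png

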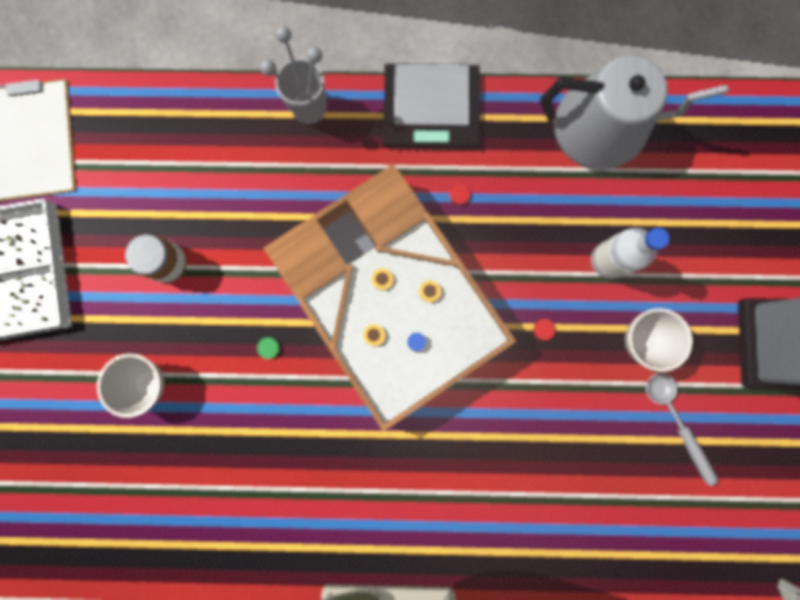

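Run:
```python
import cv2
a=cv2.imread("pics/top0.png")
cv2.imwrite("pics/crop.png",cv2.resize(a[100:280,160:340],(720,720)[:2] if 0 else (600,600),interpolation=cv2.INTER_CUBIC))
```

```text
(no output)
```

View pics/crop.png

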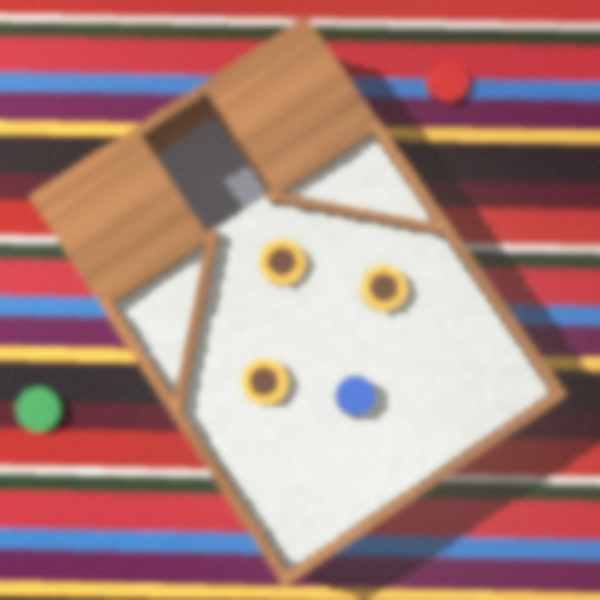

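```bash
cat > h.py <<'E'
import numpy as np
from plant import robot, viewer
from scipy.spatial.transform import Rotation as Ro
def ray(c,uv,z):
    R=np.array(c["R"]);t=np.array(c["t"]);o=-R.T@t
    d=R.T@np.array([(uv[0]-c["cx"])/c["fx"],(uv[1]-c["cy"])/c["fy"],1]); return (o+d*(z-o[2])/d[2])[:2]
E
python3 - <<'E'
from h import *
from scipy.optimize import least_squares
c=viewer.get_calibration("top")
f=lambda p,z: ray(c,((p[0]+.5)*.3+160-.5,(p[1]+.5)*.3+100-.5),z)
L=np.array([f(p,.082) for p in [(308,18),(32,198),(288,583),(567,393)]])
T=np.array([[.186,-.126],[.186,.126],[-.163,.126],[-.163,-.126]])
rot=lambda a:np.array([[np.cos(a),-np.sin(a)],[np.sin(a),np.cos(a)]])
s=least_squares(lambda p:(T@rot(p[2]).T+p[:2]-L).ravel(),[.5,0,.5])
print(s.x,s.fun*1e3)
o=s.x[:2];R=rot(s.x[2])
for n,p,z in [("A",(283,262),.08),("B",(385,288),.08),("C",(267,382),.08),("cap",(355,397),.086),("gateL",(213,237),.082),("gateR",(273,201),.082),("rearinL",(290,565),.07)]:
    w=f(p,z);print(n,w.round(4),((w-o)@R*1e3).round(1))
print(Ro.from_rotvec(robot.read_state()["orientation"]).as_matrix().round(3))
E
```

```text
[ 0.57512136 -0.00130564  0.61151668] [ 2.0915671   0.77185816  1.09942803  0.94997255 -2.71962059  0.3422662
 -0.47137454 -2.06409691]
A [0.6088 0.0167] [38.  -4.6]
B [ 0.5905 -0.0603] [-21.2 -57.1]
C [0.5185 0.0267] [-30.3  55.5]
cap [ 0.5084 -0.0388] [-76.2   7.6]
gateL [0.6266 0.0698] [83.  28.7]
gateR [0.6549 0.0252] [ 80.5 -24.1]
rearinL [0.3837 0.007 ] [-152.   116.7]
[[ 0.931  0.364 -0.   ]
 [ 0.364 -0.931  0.002]
 [ 0.    -0.002 -1.   ]]
```

```bash
cat >> h.py <<'E'
O=np.array([.5751,-.0013]); YAW=.6115
rot=lambda a:np.array([[np.cos(a),-np.sin(a)],[np.sin(a),np.cos(a)]])
def tray(w): return (np.asarray(w)-O)@rot(YAW)*1e3
def now():
    s=robot.read_state(); M=Ro.from_rotvec(s["orientation"]).as_matrix()
    x,y=tray(s["tool_pos"][:2]); return np.array([x,y,s["tool_pos"][2]*1e3-186,np.arctan2(M[1,0],M[0,0])-YAW]),s
def plan(wps,start=None):
    "wps: (x,y,ztip mm,heading rad in tray frame,rows); prints rows in groups of 5"
    p,s=now(); print("now",p.round(2),"t",s["t"],"F",s["force"].round(1),"open",round(s["opening"]*1e3,1))
    if start is not None: p=np.array(start,float)
    rows=[]
    for *w,n in wps:
        q0=p.copy()
        for i in range(n):
            tgt=q0+(np.array(w)-q0)*(i+1)/n; d=tgt-p
            l=rot(p[3]).T@d[:2]; r=[round(l[0],1),round(-l[1],1),round(-d[2],1),round(-d[3],3)]
            rows.append(r)
            p=p+np.r_[rot(p[3])@[r[0],-r[1]],-r[2],-r[3]]
    for i in range(0,len(rows),5): print([[12,r[:3],r[3]] for r in rows[i:i+5]])
E
python3 -c "
from h import *
plan([(-60,0,170,0,12)])"
```

```text
now [-6.1192e+02 -2.5157e+02  2.1777e+02 -2.4000e-01] t 0.1 F [ 0.   0.1 -0.6] open 93.1
[[12, [np.float64(39.7), np.float64(-31.2), np.float64(4.0)], np.float64(-0.02)], [12, [np.float64(40.4), np.float64(-30.5), np.float64(4.0)], np.float64(-0.02)], [12, [np.float64(40.9), np.float64(-29.6), np.float64(3.9)], np.float64(-0.02)], [12, [np.float64(41.6), np.float64(-28.8), np.float64(4.0)], np.float64(-0.02)], [12, [np.float64(42.1), np.float64(-28.0), np.float64(4.0)], np.float64(-0.019)]]
[[12, [np.float64(42.6), np.float64(-27.2), np.float64(4.0)], np.float64(-0.02)], [12, [np.float64(43.2), np.float64(-26.3), np.float64(4.0)], np.float64(-0.02)], [12, [np.float64(43.6), np.float64(-25.4), np.float64(3.9)], np.float64(-0.02)], [12, [np.float64(44.2), np.float64(-24.6), np.float64(4.0)], np.float64(-0.02)], [12, [np.float64(44.7), np.float64(-23.6), np.float64(4.0)], np.float64(-0.02)]]
[[12, [np.float64(45.1), np.float64(-22.8), np.float64(4.0)], np.float64(-0.02)], [12, [np.float64(45.6), np.float64(-21.9), np.float64(4.0)], np.float64(-0.02)]]
```

>>> {"op": "apply_moves", "data": {
  "deltas": [
    [12,[40,-31,4],-0.02],
    [12,[40,-30,4],-0.02],
    [12,[41,-30,4],-0.02],
    [12,[42,-29,4],-0.02],
    [12,[42,-28,4],-0.02]
  ],
  "grip_force": 10
}}

```text
t: 0.72
tool_pos: [0.3475, -0.3393, 0.3842]
orientation: [-3.054, -0.736, 0.0]
force: [0.1, -0.4, 0.5]
opening: 0.0479
```

>>> {"op": "apply_moves", "data": {
  "deltas": [
    [12,[43,-27,4],-0.02],
    [12,[43,-26,4],-0.02],
    [12,[44,-25,4],-0.02],
    [12,[44,-25,4],-0.02],
    [12,[45,-24,4],-0.02]
  ]
}}

```text
t: 1.35
tool_pos: [0.476, -0.1211, 0.3643]
orientation: [-3.013, -0.888, 0.0]
force: [-0.2, -0.7, -0.0]
opening: 0.012
```

>>> {"op": "apply_moves", "data": {
  "deltas": [
    [12,[45,-23,4],-0.02],
    [12,[45,-22,4],-0.02],
    [12,[0,0,0],0],
    [12,[0,0,0],0]
  ]
}}

```text
t: 1.85
tool_pos: [0.5257, -0.0357, 0.3563]
orientation: [-2.995, -0.949, 0.002]
force: [-0.7, -0.5, -0.2]
opening: 0.0119
```

Run:
```python
from h import *
import cv2
p,s=now(); c=viewer.get_calibration("wrist"); im=viewer.read_camera("wrist"); print(p.round(2),s["t"],s["opening"])
import pickle; pickle.dump(c,open("w1.pkl","wb"))
cv2.imwrite("pics/w1.png",im)
cv2.imwrite("pics/w1b.png",cv2.resize(im,(800,600),interpolation=cv2.INTER_CUBIC))
```

```text
[-60.23   0.22 170.27   0.  ] 1.85 0.0119166961951674
```

View pics/w1b.png

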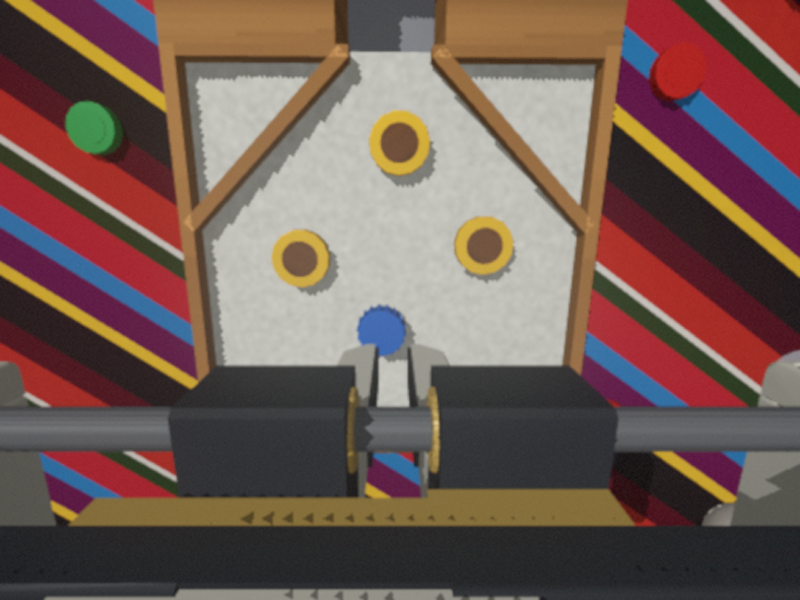

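The wrist view is aligned with the tray: tokens at (400,142), (300,258), (484,245), cap at (382,331), gate edges at (349,52)/(433,50).

```bash
python3 - <<'E'
from h import *
import pickle
c=pickle.load(open("w1.pkl","rb"))
for n,p,z in [("A",(400,142),.08),("B",(484,245),.08),("C",(300,258),.08),("cap",(382,331),.086),("gateL",(349,50),.082),("gateR",(433,50),.082),("floorL@88",(349,52),.07),("kinkL",(193,222),.082),("kinkR",(588,224),.082)]:
    print(n,tray(ray(c,((p[0]+.5)*.64-.5,(p[1]+.5)*.64-.5),z)).round(1))
E
python3 -c "
from h import *
plan([(-9,-4,120,.06,2),(-9,-4,74,.06,2),(-9,-4,74,.06,1),(45,-1,74,.06,5),(69,0,74,.0,4),(69,0,74,0,1)])" | sed 's/np.float64(\([^)]*\))/\1/g'
```

```text
A [39.4 -3.2]
B [-19.7 -54.9]
C [-27.8  58.2]
cap [-73.    7.6]
gateL [86.2 25. ]
gateR [ 86.2 -20.9]
floorL@88 [88.9 26.1]
kinkL [ -6.  120.8]
kinkR [  -6.9 -116.2]
now [-6.0620e+01 -1.6000e-01  1.7048e+02  0.0000e+00] t 1.9 F [-0.   0.2  0.2] open 12.2
[[12, [25.8, 1.9, 25.2], -0.03], [12, [25.7, 2.8, 25.3], -0.029], [12, [0.0, -0.0, 23.0], -0.0], [12, [0.0, -0.0, 23.0], -0.0], [12, [0.0, -0.0, -0.0], -0.0]]
[[12, [10.8, 0.0, -0.0], -0.0], [12, [10.9, 0.1, -0.0], -0.0], [12, [10.8, 0.0, -0.0], -0.0], [12, [10.8, 0.0, -0.0], -0.0], [12, [10.8, 0.1, -0.0], -0.0]]
[[12, [6.0, 0.1, -0.0], 0.015], [12, [6.0, 0.0, -0.0], 0.015], [12, [6.0, -0.1, -0.0], 0.015], [12, [6.0, -0.1, -0.0], 0.015], [12, [0.0, -0.0, -0.0], -0.0]]
```

```bash
sed -i 's/^YAW.*//; s/^O=.*/YAW=.6115; O=np.array([.5751,-.0013])+np.array([[np.cos(YAW),-np.sin(YAW)],[np.sin(YAW),np.cos(YAW)]])@[.001,.0022]/' h.py
sed -i 's/    for i in range(0,len(rows),5):.*/    for i in range(0,len(rows),5): print(str([[12,[float(v) for v in r[:3]],float(r[3])] for r in rows[i:i+5]]))/' h.py
python3 -c "
from h import *
plan([(-9,-6,120,.06,2),(-9,-6,74,.06,2),(-9,-6,74,.06,1),(45,-1,74,.06,5),(70,0,74,.0,4),(70,0,74,0,1)])"
```

```text
now [-61.62  -2.36 170.48   0.  ] t 1.9 F [-0.   0.2  0.2] open 12.2
[[12, [26.3, 1.8, 25.2], -0.03], [12, [26.2, 2.7, 25.3], -0.029], [12, [0.0, -0.0, 23.0], -0.0], [12, [0.0, -0.0, 23.0], -0.0], [12, [0.0, -0.0, -0.0], -0.0]]
[[12, [10.8, -0.4, -0.0], -0.0], [12, [10.9, -0.3, -0.0], -0.0], [12, [10.8, -0.4, -0.0], -0.0], [12, [10.9, -0.3, -0.0], -0.0], [12, [10.8, -0.4, -0.0], -0.0]]
[[12, [6.3, 0.1, -0.0], 0.015], [12, [6.2, 0.1, -0.0], 0.015], [12, [6.3, -0.1, -0.0], 0.015], [12, [6.3, -0.2, -0.0], 0.015], [12, [-0.0, 0.0, -0.0], -0.0]]
```

>>> {"op": "apply_moves", "data": {
  "deltas": [
    [12,[26,2,25],-0.03],
    [12,[26,3,25],-0.03],
    [12,[0,0,23],0],
    [12,[0,0,23],0],
    [12,[0,0,0],0]
  ]
}}

```text
t: 2.52
tool_pos: [0.5696, -0.0104, 0.2587]
orientation: [-2.965, -1.033, 0.006]
force: [-0.1, 0.5, 0.2]
opening: 0.0118
```

>>> {"op": "apply_moves", "data": {
  "deltas": [
    [12,[11,-0.4,0],0],
    [12,[11,-0.4,0],0],
    [12,[11,-0.4,0],0],
    [12,[11,-0.4,0],0],
    [12,[10,-0.4,0],0]
  ]
}}

```text
t: 3.15
tool_pos: [0.6126, 0.0268, 0.2608]
orientation: [2.965, 1.038, 0.0]
force: [-0.3, -0.7, 0.6]
opening: 0.0121
```

Run:
```python
from h import *
import cv2
plan([(70,0,74,.0,4),(70,0,74,0,1)])
im=viewer.read_camera("wrist")
cv2.imwrite("pics/w2b.png",cv2.resize(im,(800,600),interpolation=cv2.INTER_CUBIC))
```

```text
now [ 4.584e+01 -6.800e-01  7.483e+01  6.000e-02] t 3.15 F [-0.3 -0.7  0.6] open 12.1
[[12, [6.0, 0.2, 0.2], 0.015], [12, [6.1, 0.1, 0.2], 0.016], [12, [6.0, 0.0, 0.2], 0.015], [12, [6.1, -0.0, 0.2], 0.016], [12, [-0.0, -0.0, 0.0], -0.0]]
```

View pics/w2b.png

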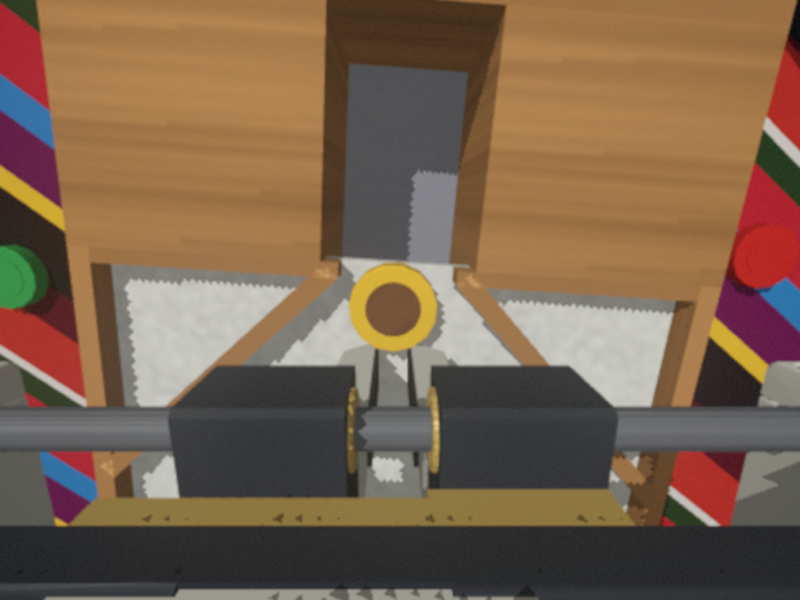

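Token 1 nests between the tips at (393,308), gate centred at about x 403: I aim slightly right.

>>> {"op": "apply_moves", "data": {
  "deltas": [
    [12,[6,1,0.2],0.015],
    [12,[6,0.7,0.2],0.015],
    [12,[6,0.2,0.2],0.015],
    [12,[6,0,0.2],0.015],
    [12,[1,0,0],0]
  ]
}}

```text
t: 3.82
tool_pos: [0.6333, 0.04, 0.2599]
orientation: [-2.995, -0.947, -0.0]
force: [0.1, -0.4, 0.6]
opening: 0.0119
```

Run:
```python
from h import *
import cv2
c=viewer.get_calibration("wrist")
im=viewer.read_camera("wrist")
cv2.imwrite("pics/w3b.png",cv2.resize(im,(800,600),interpolation=cv2.INTER_CUBIC))
import pickle;pickle.dump(c,open("w3.pkl","wb"))
h=.64
plan([(25,-4,76,0,2),(25,-10,110,.3,1),(-54,-82,110,.64,3),(-54,-82,74,.64,2)])
```

```text
now [70.24 -1.84 73.9   0.  ] t 3.875 F [-1.3  0.8 -0. ] open 12.0
[[12, [-22.6, 1.0, -1.1], 0.001], [12, [-22.6, 1.1, -1.0], 0.001], [12, [-0.0, 6.0, -34.0], -0.3], [12, [-32.3, 15.2, -0.0], -0.113], [12, [-33.7, 11.4, -0.0], -0.114]]
[[12, [-34.9, 7.5, -0.0], -0.113], [12, [0.0, 0.0, 18.0], -0.0], [12, [0.0, 0.0, 18.0], -0.0]]
```

View pics/w3b.png

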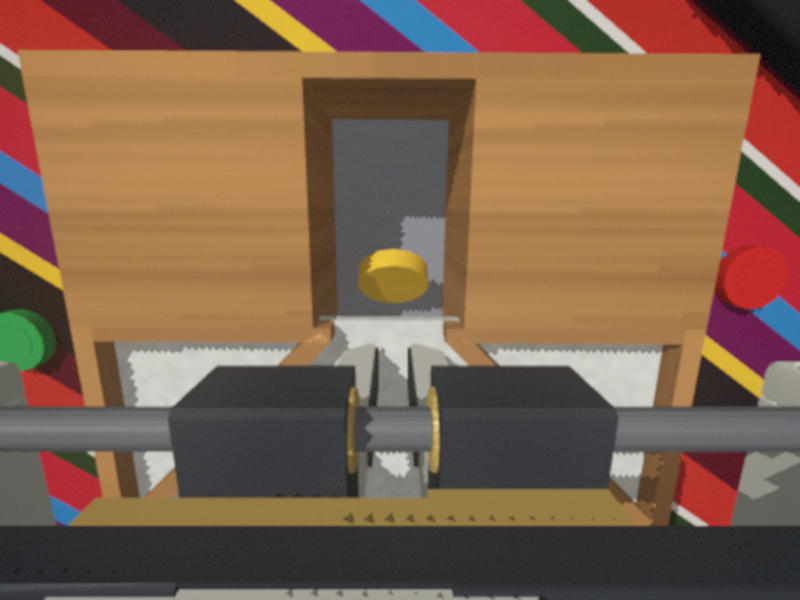

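Token 1 dropped: it sits at (393,275) in the slot.

Run:
```python
from h import *
plan([(45,-2,76,0,1),(-10,-40,115,.3,2),(-53,-81,110,.645,2),(-53,-81,74,.645,2),(-53,-81,74,.645,1),(32.4,-16.7,74,.645,9)])
```

```text
now [70.24 -1.84 73.9   0.  ] t 3.875 F [-1.3  0.8 -0. ] open 12.0
[[12, [-25.2, 0.1, -2.1], 0.002], [12, [-27.5, 19.0, -19.5], -0.15], [12, [-30.1, 14.7, -19.5], -0.15], [12, [-26.6, 13.3, 2.5], -0.173], [12, [-28.4, 8.4, 2.5], -0.172]]
[[12, [-0.0, 0.0, 18.0], -0.0], [12, [-0.0, 0.0, 18.0], -0.0], [12, [-0.0, 0.0, -0.0], -0.0], [12, [11.9, -0.0, -0.0], -0.0], [12, [11.8, -0.0, -0.0], -0.0]]
[[12, [11.9, -0.0, -0.0], -0.0], [12, [11.9, -0.0, -0.0], -0.0], [12, [11.9, -0.0, -0.0], -0.0], [12, [11.8, -0.0, -0.0], -0.0], [12, [11.9, -0.0, -0.0], -0.0]]
[[12, [11.9, -0.0, -0.0], -0.0], [12, [11.9, -0.0, -0.0], -0.0]]
```

>>> {"op": "apply_moves", "data": {
  "deltas": [
    [12,[-25,0,-2],0],
    [12,[-27,19,-20],-0.15],
    [12,[-30,15,-20],-0.15],
    [12,[-27,13,2],-0.172],
    [12,[-28,8,2],-0.172]
  ]
}}

```text
t: 4.5
tool_pos: [0.5775, -0.0962, 0.2986]
orientation: [2.535, 1.853, 0.001]
force: [0.2, 0.5, -0.6]
opening: 0.0117
```

>>> {"op": "apply_moves", "data": {
  "deltas": [
    [12,[0,0,18],0],
    [12,[0,0,19],0],
    [12,[0,0,0],0],
    [12,[6,0,0],0],
    [12,[0,0,0],0]
  ]
}}

```text
t: 5.12
tool_pos: [0.5801, -0.0884, 0.2614]
orientation: [2.541, 1.848, 0.001]
force: [0.4, 0.0, 0.8]
opening: 0.0119
```

Run:
```python
from h import *
import cv2
im=viewer.read_camera("wrist")
cv2.imwrite("pics/w4b.png",cv2.resize(im,(800,600),interpolation=cv2.INTER_CUBIC))
plan([(32.4,-16.7,74,.645,9),(33,-.5,74,0,5)])
```

```text
now [-47.11 -76.65  75.48   0.65] t 5.175 F [-0.2  0.7  0.2] open 11.8
[[12, [11.1, 0.0, 0.2], 0.0], [12, [11.0, 0.0, 0.1], 0.0], [12, [11.1, 0.0, 0.2], 0.0], [12, [11.1, 0.0, 0.2], 0.0], [12, [11.0, 0.0, 0.1], 0.001]]
[[12, [11.1, -0.0, 0.2], -0.0], [12, [11.0, -0.0, 0.2], -0.0], [12, [11.1, -0.0, 0.1], -0.0], [12, [11.1, -0.0, 0.2], 0.0], [12, [2.0, -2.5, -0.0], 0.129]]
[[12, [1.7, -2.8, -0.0], 0.129], [12, [1.4, -3.0, -0.0], 0.129], [12, [0.9, -3.1, -0.0], 0.129], [12, [0.5, -3.2, -0.0], 0.129]]
```

View pics/w4b.png

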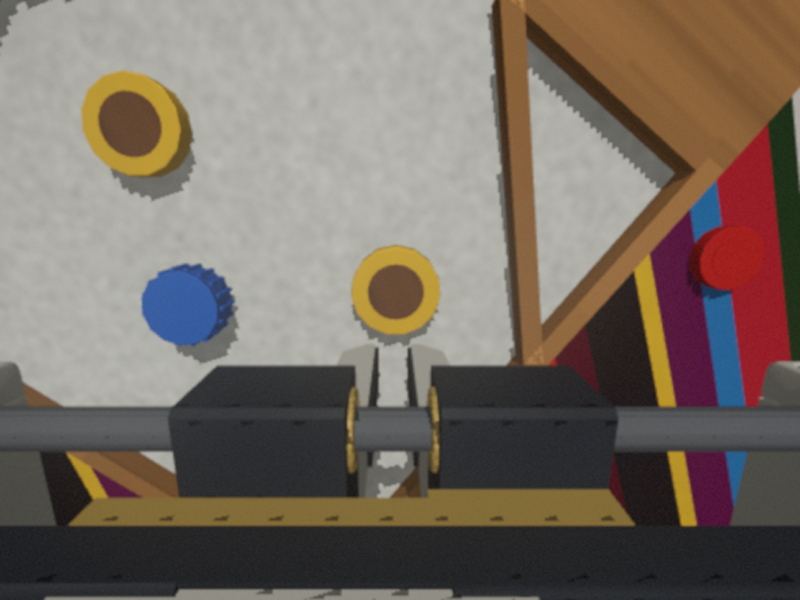

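Token 2 is centred before the tips at (396,290).

>>> {"op": "apply_moves", "data": {
  "deltas": [
    [12,[11,0,0.3],0],
    [12,[11,0,0.3],0],
    [12,[11,0,0.2],0],
    [12,[11,0,0.2],0],
    [12,[11,0,0.2],0]
  ]
}}

```text
t: 5.8
tool_pos: [0.5969, -0.0362, 0.2597]
orientation: [-2.541, -1.847, 0.0]
force: [0.5, 0.3, 0.1]
opening: 0.0116
```

>>> {"op": "apply_moves", "data": {
  "deltas": [
    [12,[11,0,0.2],0],
    [12,[11,0,0],0],
    [12,[11,0,0],0],
    [12,[11,0,0],0],
    [12,[3,-2.5,0],0.13]
  ]
}}

```text
t: 6.42
tool_pos: [0.6091, 0.0093, 0.2596]
orientation: [2.658, 1.675, 0.0]
force: [0.5, 0.2, -0.2]
opening: 0.0118
```

>>> {"op": "apply_moves", "data": {
  "deltas": [
    [12,[2,-2.8,0],0.13],
    [12,[2,-3,0],0.13],
    [12,[1,-3,0],0.13],
    [12,[1,-3,0],0.13]
  ]
}}

```text
t: 6.92
tool_pos: [0.6029, 0.0207, 0.2595]
orientation: [-3.0, -0.932, 0.0]
force: [0.1, -0.5, -0.1]
opening: 0.0122
```

Run:
```python
from h import *
import cv2
im=viewer.read_camera("wrist")
cv2.imwrite("pics/w5b.png",cv2.resize(im,(800,600),interpolation=cv2.INTER_CUBIC))
plan([(70.5,-1,74,0,6)])
```

```text
now [ 3.449e+01  1.800e-01  7.355e+01 -2.000e-02] t 6.975 F [1.1 0.7 0.2] open 11.9
[[12, [6.0, 0.1, -0.1], -0.003], [12, [6.0, 0.1, -0.0], -0.002], [12, [6.0, 0.2, -0.1], -0.003], [12, [6.0, 0.1, -0.1], -0.002], [12, [6.0, 0.2, -0.1], -0.003]]
[[12, [6.0, 0.2, -0.0], -0.002]]
```

View pics/w5b.png

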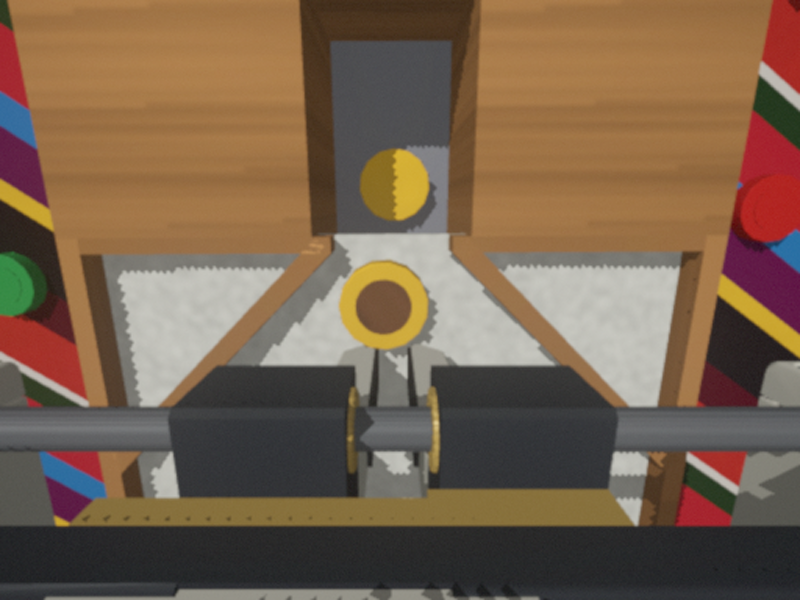

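Token 2 at (384,305), slightly left of the tips; gate centre x≈391. I re-centre the tips behind it, then push diagonally right.

>>> {"op": "apply_moves", "data": {
  "deltas": [
    [12,[-3,-4,0],0],
    [12,[3,0,0],0],
    [12,[6,0.5,0],0],
    [12,[6,1,0],0],
    [12,[6,1,0],0]
  ]
}}

```text
t: 7.6
tool_pos: [0.6173, 0.032, 0.2595]
orientation: [2.998, 0.939, 0.0]
force: [-0.1, -0.6, -0.3]
opening: 0.0121
```

Run:
```python
from h import *
import cv2
im=viewer.read_camera("wrist")
cv2.imwrite("pics/w6b.png",cv2.resize(im,(800,600),interpolation=cv2.INTER_CUBIC))
plan([(70.5,-1,74,0,3)])
```

```text
now [53.11  0.78 73.65 -0.  ] t 7.65 F [-0.3 -0.3  0.6] open 11.9
[[12, [5.8, 0.6, -0.1], -0.001], [12, [5.8, 0.5, -0.1], -0.002], [12, [5.8, 0.6, -0.2], -0.001]]
```

View pics/w6b.png

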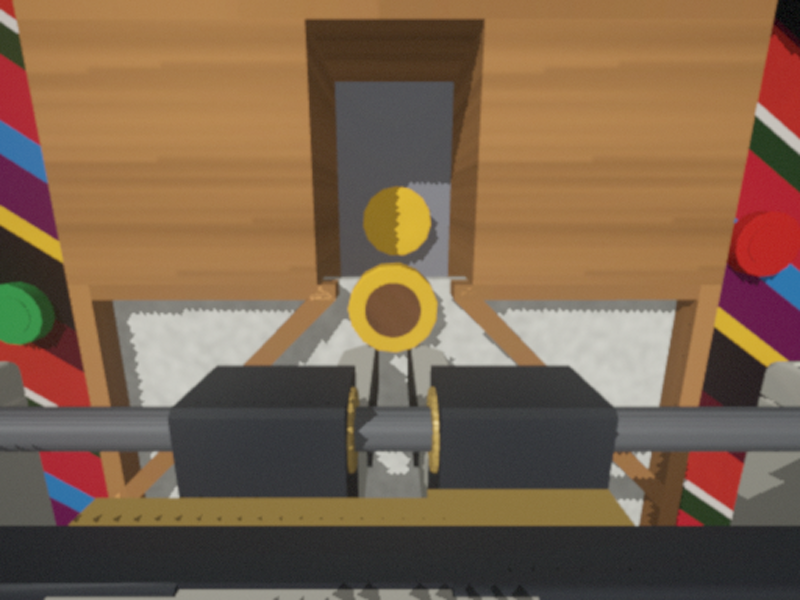

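Token 2 is centred before the gate (393 vs 394).

>>> {"op": "apply_moves", "data": {
  "deltas": [
    [12,[6,0.3,0],0],
    [12,[6,0.3,0],0],
    [12,[6,0.3,0],0],
    [12,[1,0,0],0],
    [12,[-20,0,-2],0]
  ]
}}

```text
t: 8.28
tool_pos: [0.6168, 0.0309, 0.2615]
orientation: [-2.998, -0.94, -0.001]
force: [-0.3, -0.6, -1.2]
opening: 0.0121
```

Run:
```python
from h import *
import cv2
im=viewer.read_camera("wrist")
cv2.imwrite("pics/w7b.png",cv2.resize(im,(800,600),interpolation=cv2.INTER_CUBIC))
plan([(0,35,112,-.17,2),(-62,78.5,110,-.5,3),(-62,78.5,74,-.597,2),(-62,78.5,74,-.597,1),(-57,75,74,-.597,1),(-57,75,74,-.597,1)])
```

```text
now [ 4.948e+01  2.000e-02  7.535e+01 -0.000e+00] t 8.325 F [ 1.4 -0.1 -0.2] open 12.2
[[12, [-24.8, -17.4, -18.3], 0.083], [12, [-26.2, -15.2, -18.4], 0.083], [12, [-22.8, -10.8, 0.7], 0.11], [12, [-23.9, -8.2, 0.7], 0.11], [12, [-24.6, -5.6, 0.6], 0.11]]
[[12, [-0.0, 0.0, 18.0], 0.048], [12, [-0.0, 0.0, 18.0], 0.049], [12, [-0.0, 0.0, 0.0], -0.0], [12, [6.1, 0.1, 0.0], -0.0], [12, [-0.0, 0.0, 0.0], -0.0]]
```

View pics/w7b.png

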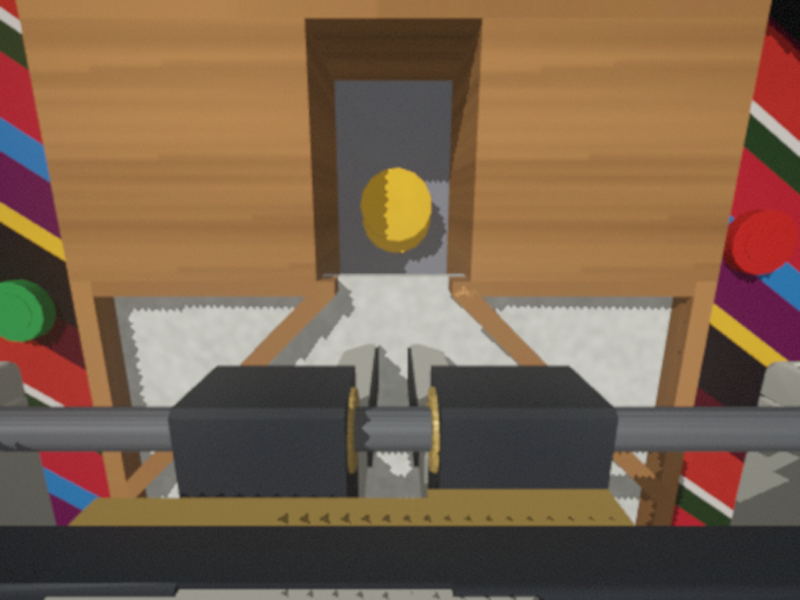

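Token 2 lies in the slot, stacked on token 1 near (396,210).

>>> {"op": "apply_moves", "data": {
  "deltas": [
    [12,[-25,-17,-19],0.083],
    [12,[-26,-15,-19],0.083],
    [12,[-23,-11,1],0.11],
    [12,[-24,-8,1],0.11],
    [12,[-25,-6,1],0.11]
  ]
}}

```text
t: 8.95
tool_pos: [0.479, 0.0305, 0.2968]
orientation: [3.137, 0.168, 0.001]
force: [-0.5, -0.2, -0.6]
opening: 0.0118
```

>>> {"op": "apply_moves", "data": {
  "deltas": [
    [12,[0,0,18],0.05],
    [12,[0,0,18],0.05],
    [12,[0,0,0],0],
    [12,[6,0,0],0],
    [12,[0,0,0],0]
  ]
}}

```text
t: 9.57
tool_pos: [0.4867, 0.0305, 0.2617]
orientation: [3.141, 0.018, 0.003]
force: [-0.4, -0.1, 1.1]
opening: 0.0118
```

Run:
```python
from h import *
import cv2
im=viewer.read_camera("wrist")
cv2.imwrite("pics/w8b.png",cv2.resize(im,(800,600),interpolation=cv2.INTER_CUBIC))
plan([(32,14,74,-.597,9),(34,-2.5,74,0.,5)])
```

```text
now [-55.37  74.74  75.46  -0.6 ] t 9.625 F [-0.3 -0.2 -0.3] open 12.0
[[12, [11.8, 0.1, 0.2], -0.0], [12, [11.8, 0.1, 0.1], -0.001], [12, [11.9, 0.1, 0.2], -0.0], [12, [11.8, 0.1, 0.1], -0.0], [12, [11.8, 0.1, 0.2], -0.001]]
[[12, [11.8, 0.1, 0.2], -0.0], [12, [11.9, 0.1, 0.1], -0.001], [12, [11.8, 0.1, 0.2], 0.0], [12, [11.8, 0.1, 0.2], -0.0], [12, [2.2, 2.5, -0.0], -0.119]]
[[12, [1.9, 2.8, -0.0], -0.12], [12, [1.5, 2.9, -0.0], -0.119], [12, [1.2, 3.1, -0.0], -0.12], [12, [0.7, 3.3, -0.0], -0.119]]
```

View pics/w8b.png

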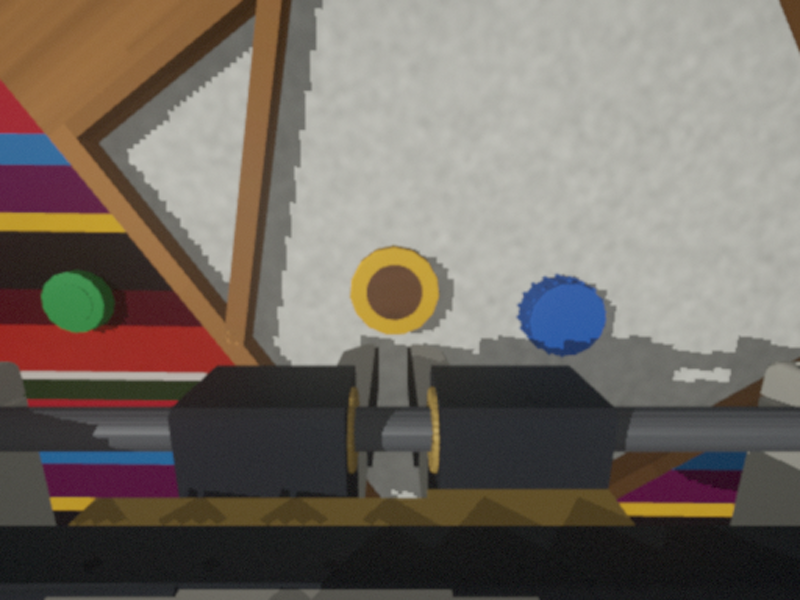

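Token 3 is centred before the tips at (395,290); cap well clear at (563,315).

>>> {"op": "apply_moves", "data": {
  "deltas": [
    [12,[12,0,0.3],0],
    [12,[12,0,0.3],0],
    [12,[12,0,0.2],0],
    [12,[12,0,0.2],0],
    [12,[12,0,0.2],0]
  ]
}}

```text
t: 10.25
tool_pos: [0.5466, 0.0312, 0.2592]
orientation: [-3.142, -0.017, 0.0]
force: [0.2, -0.7, -0.3]
opening: 0.0118
```

>>> {"op": "apply_moves", "data": {
  "deltas": [
    [12,[12,0,0.2],0],
    [12,[12,0,0],0],
    [12,[12,0,0],0],
    [12,[6,0,0],0],
    [12,[3,0,0],0]
  ]
}}

```text
t: 10.88
tool_pos: [0.591, 0.0316, 0.2591]
orientation: [3.142, 0.017, -0.0]
force: [-0.5, 0.0, -0.2]
opening: 0.012
```

>>> {"op": "apply_moves", "data": {
  "deltas": [
    [12,[2.5,3,0],-0.12],
    [12,[2.5,3,0],-0.12],
    [12,[2,3,0],-0.12],
    [12,[2,3,0],-0.12],
    [12,[1.5,3,0],-0.12]
  ]
}}

```text
t: 11.5
tool_pos: [0.6044, 0.0195, 0.2592]
orientation: [-2.994, -0.95, 0.0]
force: [0.2, 0.2, -0.2]
opening: 0.0122
```

Run:
```python
from h import *
import cv2
im=viewer.read_camera("wrist")
cv2.imwrite("pics/w9b.png",cv2.resize(im,(800,600),interpolation=cv2.INTER_CUBIC))
plan([(70.5,-1,74,0,6)])
```

```text
now [ 3.500e+01 -2.250e+00  7.321e+01  1.000e-02] t 11.55 F [ 0.5  0.1 -0.7] open 12.1
[[12, [5.9, -0.2, -0.1], 0.001], [12, [5.9, -0.1, -0.2], 0.002], [12, [6.0, -0.2, -0.1], 0.001], [12, [5.9, -0.2, -0.1], 0.002], [12, [5.9, -0.2, -0.2], 0.001]]
[[12, [5.9, -0.2, -0.1], 0.002]]
```

View pics/w9b.png

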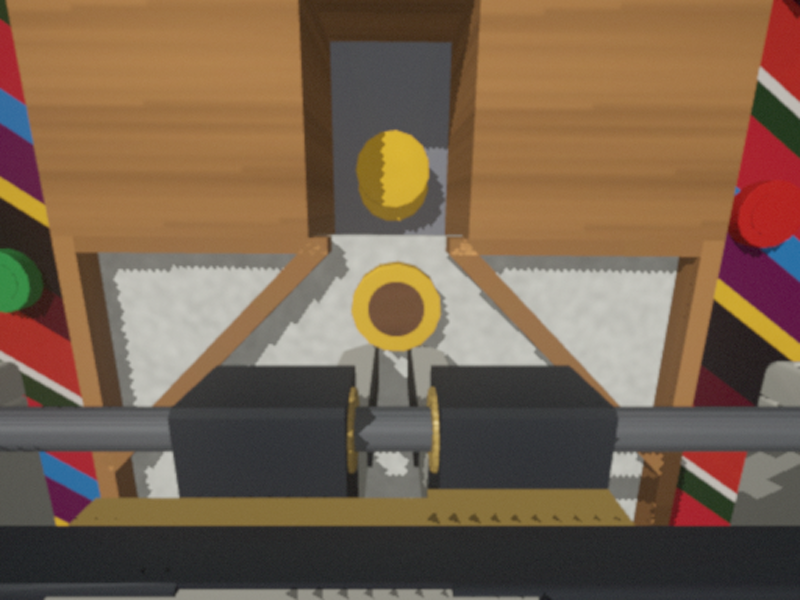

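Token 3 nested at (396,307); gate centre x≈389, so push with 2 mm to the left.

>>> {"op": "apply_moves", "data": {
  "deltas": [
    [12,[6,-0.5,0],0],
    [12,[6,-0.5,0],0],
    [12,[6,-0.5,0],0],
    [12,[6,-0.5,0],0],
    [12,[6,0,0],0]
  ]
}}

```text
t: 12.18
tool_pos: [0.6282, 0.0388, 0.2591]
orientation: [-2.996, -0.944, 0.0]
force: [-0.6, 0.7, 1.0]
opening: 0.0122
```

>>> {"op": "apply_moves", "data": {
  "deltas": [
    [12,[6,0,0],0],
    [12,[1,0,0],0],
    [12,[-20,0,-3],0],
    [12,[-30,0,-30],0],
    [12,[-20,0,-50],0]
  ]
}}

```text
t: 12.8
tool_pos: [0.5745, 0.0018, 0.3404]
orientation: [-2.995, -0.944, 0.008]
force: [-0.1, -0.4, 0.4]
opening: 0.0122
```

Run:
```python
from h import *
import cv2
im=viewer.read_camera("wrist")
cv2.imwrite("pics/w10b.png",cv2.resize(im,(800,600),interpolation=cv2.INTER_CUBIC))
print(now())
```

```text
(array([ 6.66243108e-01, -9.62990081e-01,  1.64072545e+02, -1.36286640e-03]), {'t': 12.85, 'q': array([-8.75790573e-02,  9.36124775e-02,  1.62820738e+00, -9.18315014e-04,
        1.41374340e+00,  8.73230257e-01]), 'dq': array([ 0.01529944,  0.01068095, -0.06492914,  0.00565375, -0.11753641,
        0.03297315]), 'joint_torque': array([  0.90997193, -30.27892828, -24.87898171,   0.62902479,
        -0.78602426,   0.18830278]), 'tool_pos': array([0.57575414, 0.00066943, 0.35007254]), 'orientation': array([2.99352819, 0.94264263, 0.00819695]), 'force': array([ 4.87280582, -0.23059477,  6.27120957]), 'wrist_torque': array([-0.03800013, -0.22375881, -0.0858549 ]), 'opening': 0.012224280468215045})
```

View pics/w10b.png

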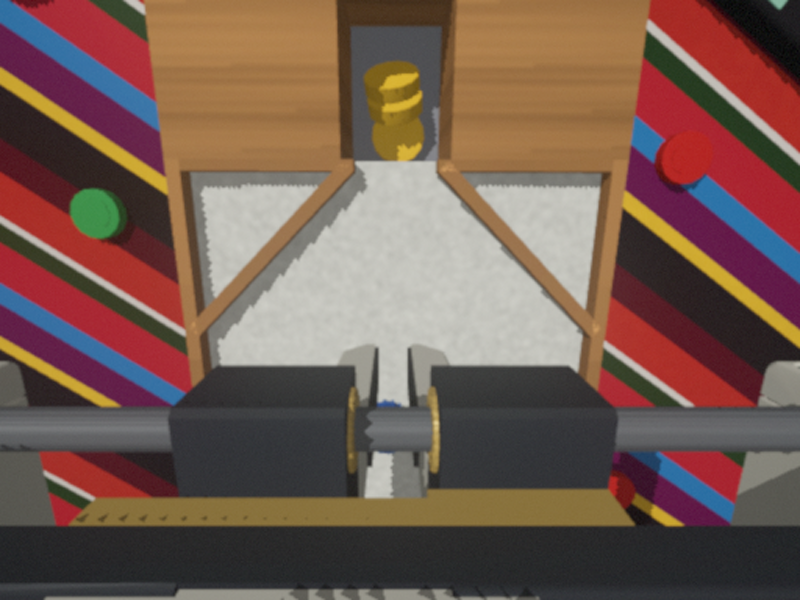

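All three tokens are in the slot, around (395,100), and the cap is still on the sweeping floor at (388,405). I'll let things settle and hand in.

>>> {"op": "apply_moves", "data": {
  "deltas": [
    [12,[0,0,-20],0],
    [12,[0,0,0],0],
    [12,[0,0,0],0],
    [12,[0,0,0],0]
  ]
}}

```text
t: 13.35
tool_pos: [0.5761, 0.0026, 0.3603]
orientation: [-2.995, -0.945, 0.004]
force: [0.1, 0.7, 0.7]
opening: 0.0122
```

```bash
python3 -c "
from plant import robot,order
s=robot.read_state();print(s['t'],s['force'])
print(order.close_job())"
```

```text
13.35 [0.147964   0.74389572 0.69479443]
the job is handed in; nothing more can be done
None
```

I pushed the three yellow tokens through the gate one after another, and each dropped into the counting slot. I used only the fingertips, held 12 mm apart, and pinched or lifted nothing.

- **Slot:** the last wrist picture shows all three tokens in the slot, two of them stacked and one leaning next to them. None are left on the tray floor.
- **Cap and other objects:** the blue cap is still in the sweeping area and I never touched it. In that picture the green disc and the visible red discs lay outside the tray. I kept clear of the bowls, bottle and jar, though I did not photograph them again at the end.
- **Time and force:** I handed in at 13.35 s, with the arm raised and touching nothing. The forces I read stayed within a few newtons; the highest was about 8 N while the arm stopped after lifting in free air.
- **Corrections on the way:** the close-up view put the tray about 2 mm from my first estimate, so I shifted it. I also re-centred the fingertips once behind token 2, which had slid about 4 mm to one side. No check failed. I took no picture in the last half second, while the tokens settled.

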